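# Set up the tray and lamp for inspecting iron heads

### The arm

A 7-joint arm with a two-finger parallel gripper is mounted at the origin on the work surface. World frame = base frame: x ahead of the robot, y to its left, z up, the work surface at z = 0. Lengths are in m, angles in rad, forces in N, time in s.
With the tool pointing down it reaches from about 0.425 to 0.95 m from the base axis. Payload 4.7 kg.
Tool frame: the origin (TCP) lies on the centre line of the jaws, within the pads' length; the fingertips stand robot.nose_length ahead of it and the grasp point (between the pads) lies 8 mm behind it (robot.nose_length is the distance from the TCP to the fingertips, in m); z points along the fingers, y is the line along which they close (so a half turn about z gives the same grasp; the last joint's range is limited). The gripper opens to 85 mm and grips with 20 to 120 N. Pads are 22 mm wide; open, the fingers measure 114 mm over their backs; the gripper's body (76 mm by 85 mm) begins 54 mm behind the grasp point. The pads swing forward as they close: fully open they stand 13 mm farther back than shut.
Start: joints at [1.107, 0.469, -0.049, 1.532, 0.024, 1.141, -0.082], TCP at [0.284, -0.612, 0.242] pointing down, gripper open.
Joint ranges: [-2.59, 2.59], [-0.33, 1.99], [-1.39, 1.29], [0.1, 2.45], [-1.04, 4.18], [0.21, 1.99], [-2.66, 2.66]. Speed limits (rad/s): [2.57, 2.57, 3.14, 3.14, 3.14, 3.14, 3.14].

### API

Orientations are given as [roll, pitch, yaw] about the fixed x, y, z axes, in that order (R = Rz(yaw) Ry(pitch) Rx(roll)).
In Python, from plant import robot gives the robot as it stands. Calls block until the motion is done:
- robot.goto(position, orientation): joint-space move of the TCP to a pose.
- robot.move_straight(position, vel=0.15, attitude=None, contact_N=None): straight line of the TCP; attitude=None keeps the orientation; vel is the mean speed in m/s. With contact_N (N) it stops when the force on the tool has changed by that much, and returns True; else False.
- robot.move_joints(angles): joint-space move.
- robot.grip(opening, strength=None): opening from 0.0 (shut) to 1.0 (fully open); strength is the grip in N (None keeps the last); returns when the fingers have stopped.
- robot.sleep(seconds).
- robot.inverse_kinematics(position, orientation): joint angles nearest the present ones, or None.
- robot.sense(): the state.
- robot.grab_frame(name): name is "scene" or "top"; returns a dict with "image" (400x640x3 uint8, red, green, blue), "range_z" (400x640 float32, m along the optical axis (not along the pixel's ray), 0 where there is no reading), "fx", "fy", "cx", "cy" (pixels), "R" (3x3) and "t" (3): a world point X has camera coordinates R X + t. Camera axes: x right, y down, z forward; pixel columns grow to the right and rows downward; lengths in m; the calibration is good to about 2 mm. A picture is of the moment at which its call begins.
A pose or a line that the arm cannot do raises robot.IKError and nothing moves.
- robot.close_job(): hands the job in; it is judged then, once.
The state is a dict: "t": time; "joint_pos": joint angles; "joint_velocities": joint speeds; "effort": joint torques, N m; "tcp_pos": TCP position; "tcp_rot": TCP orientation; "wrist_force": force on the tool from outside, world axes, zero at the start; "torque": the same for the moment, N m; "opening": opening from 0.0 (shut) to 1.0 (fully open); "gripper_force": force on a finger pad.
Only numpy, scipy, OpenCV 4.12 (cv2) and the standard library are available. Lean on these libraries where they do the work, as an engineer would, in place of code of your own. Each camera call takes 0.05 s, during which the arm holds its last target. There are 200 camera calls.

### The job

Get the inspection place ready for the next golf iron heads: fold the tray's three splayed walls up until each stands upright, and swing the lamp so that its shade hangs as nearly over the middle of the tray as its arm allows. Leave the walls and the lamp standing by themselves, and do not disturb the iron heads, the jar of polish or the rubbing stone.

Things in the scene. Friction and masses are not known exactly. Their poses are not given: they have to be found in the camera images.
- tray: Blue plastic knock-down tray fixed to the bench, floor 118 x 148 mm. Origin: centre of the underside, z up. Fixed upright back wall, 108 mm high, at x = +62 mm. Three hinged walls lie splayed outwards: front (-x), left (+y), right (-y); their hinge lines run along the sides at x = -62, y = +77 and y = -77 mm, 12 mm above the bench
- tray_mid (a point): Middle of the tray's floor (black mat), on its upper face, 12 mm above the bench
- wall_front (a joint): Angle of the hinged front wall: 0 = flat outwards on the bench, 1.57 = upright, larger = leaning inwards over the tray (stop at 1.95). The hinge is stiff and the wall stays where it is left
- grip_front (a point): Middle of the front wall's yellow round grip bar (12 mm diameter, 142 mm long, parallel to the hinge and 90 mm from it), which is the wall's outer (later upper) edge. Between the bar and the rest of the 5 mm thick blue wall is a hand slot, 72 mm wide along the bar and 32 mm deep
- wall_left (a joint): Angle of the hinged left wall: 0 = flat outwards on the bench, 1.57 = upright, larger = leaning inwards over the tray (stop at 1.95). The hinge is stiff and the wall stays where it is left
- grip_left (a point): Middle of the left wall's yellow round grip bar (12 mm diameter, 112 mm long, parallel to the hinge and 90 mm from it), which is the wall's outer (later upper) edge. Between the bar and the rest of the 5 mm thick blue wall is a hand slot, 72 mm wide along the bar and 32 mm deep
- wall_right (a joint): Angle of the hinged right wall: 0 = flat outwards on the bench, 1.57 = upright, larger = leaning inwards over the tray (stop at 1.95). The hinge is stiff and the wall stays where it is left
- grip_right (a point): Middle of the right wall's yellow round grip bar (12 mm diameter, 112 mm long, parallel to the hinge and 90 mm from it), which is the wall's outer (later upper) edge. Between the bar and the rest of the 5 mm thick blue wall is a hand slot, 72 mm wide along the bar and 32 mm deep
- lamp_knob (a point): Grip point on the black upright knob (24 mm diameter, 45 mm high, its top at 280 mm above the bench) on top of the lamp's shade, 260 mm above the bench. z up; its x axis points along the level boom to the upright post (fixed to the bench behind the tray), whose axis is 300 mm away
- lamp_head (a point): Centre of the lower rim of the green round lamp shade (124 mm diameter), straight below the knob, 170 mm above the bench. The boom that carries it turns stiffly about the post and stays where it is left; clockwise seen from above brings the shade over the tray
- iron_a: Golf iron head of bright steel, lying flat, about 110 x 80 mm, 15 mm thick, on a plywood board left of the tray: leave alone. Origin: middle of the blade's underside
- iron_b: Another iron head, satin, same size, on the same board: leave alone
- iron_c: A third iron head, lying on the bench to the right and in front of the tray: leave alone
- polish: Jar of polish, 56 mm diameter, 70 mm high, red cap, near the tray's front right corner: leave alone. Origin: centre of the underside
- stone: Red-brown rubbing stone, 50 x 30 x 24 mm, near the tray's front left corner: leave alone. Origin: centre of the underside

How it is judged:
By the outcome, as a careful person would: the job done as asked, in the order asked, and still so for the second after the job is handed in, with the robot touching nothing.
It also fails if it takes over 64 s, if anything falls off the work surface, if the arm or the gripper's body presses on something with over 40 N, if the wrist force passes 120 N, or if a joint passes its speed limit or range.

## Working session

There is one attempt and no reset: what is moved stays moved. The work goes in short steps, each a Python script; the robot and the scene stay as the last script left them, time stands still between calls to the robot, and variables do not carry over. Pictures are saved under pics/ and viewed, at most 10 in all, crops included, and the job is handed in when it is done.

```bash
ls; mkdir -p pics
python3 - <<'E'
from plant import robot
import cv2,numpy as np
print(robot.nose_length, robot.sense())
for n in("scene","top"):
    f=robot.grab_frame(n); cv2.imwrite(f"pics/{n}0.png",f["image"][:,:,::-1]); np.savez(f"{n}0.npz",**f)
    print(n,f["fx"],f["cx"],f["cy"],f["R"],f["t"])
E
```

```text
pics
0.011 {'t': 0.0, 'joint_pos': array([ 1.10707885,  0.46947845, -0.04857707,  1.53367608,  0.0241194 ,
        1.14100051, -0.08229028]), 'joint_velocities': array([-2.86108875e-04,  1.13241202e-03, -4.98529599e-04,  1.14562442e-03,
       -1.66956361e-04, -1.61617539e-03, -5.14513112e-05]), 'effort': array([ 4.67009741e-04, -5.10301995e+01, -4.59500717e-02, -2.37705213e+01,
        1.08301593e-02,  7.74426560e-03,  1.66634834e-05]), 'tcp_pos': array([ 0.284103  , -0.61168799,  0.24124395]), 'tcp_rot': array([-3.13961890e+00,  9.76362909e-05,  4.34850691e-01]), 'wrist_force': array([ 0.26029021, -0.26650574,  0.38245209]), 'torque': array([ 0.04801955,  0.03292731, -0.01408975]), 'gripper_force': 0.0, 'opening': 1.000141894532103}
scene 482.3887259505521 318.8600212592093 197.79359806683453 [[ 0.58758497  0.80915969 -0.00212354]
 [ 0.47733978 -0.34874503 -0.80655046]
 [-0.65336869  0.47290327 -0.59116144]] [-0.37494463 -0.09496864  1.51905867]
top 431.00207731728665 326.0062534163225 196.1215627610195 [[ 0.00466321 -0.99998542 -0.00272208]
 [-0.99865573 -0.00451645 -0.05163652]
 [ 0.05162347  0.00295921 -0.99866224]] [0.06621567 0.52365212 1.27184359]
```

View pics/scene0.png

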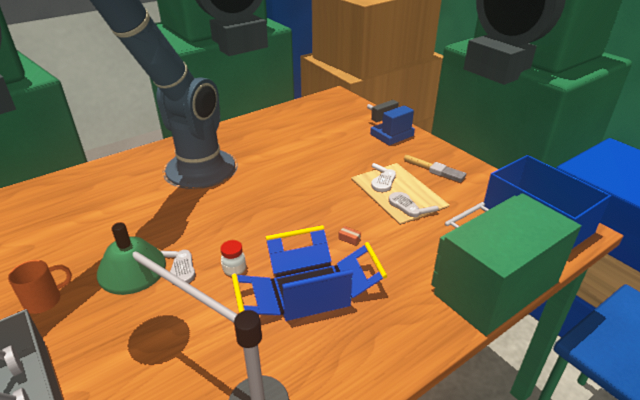

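View pics/top0.png

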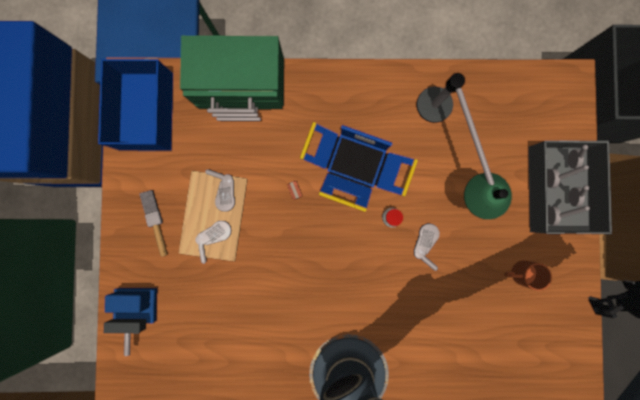

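The top view shows the tray mat at about (358,160), with yellow bars at (343,201) front, (309,141) left and (410,177) right. The lamp knob is at (500,194), the post top at (456,82) and the jar at (393,216). The scene view shows the same layout, with the three walls splayed.

```bash
cat > h.py <<'E'
import cv2,numpy as np
def cloud(f):
    v,u=np.mgrid[0:400,0:640]; z=f["range_z"]
    P=np.stack([(u-f["cx"])/f["fx"]*z,(v-f["cy"])/f["fy"]*z,z],-1)
    return (P-f["t"])@f["R"]
def yellow(f):
    h=cv2.cvtColor(f["image"],cv2.COLOR_RGB2HSV)
    return cv2.inRange(h,(22,150,90),(35,255,255))
E
python3 - <<'E'
from h import *
for n in("top","scene"):
    f=dict(np.load(n+"0.npz")); C=cloud(f); m=yellow(f)
    k,l,s,c=cv2.connectedComponentsWithStats(m)
    print(n)
    for i in range(1,k):
        if s[i,4]<40: continue
        P=C[(l==i)&(f["range_z"]>0)]; top=P[P[:,2]>np.median(P[:,2])-0.01]
        r=cv2.minAreaRect((top[:,:2]*1000).astype(np.float32))
        d=np.linalg.svd(top[:,:2]-top[:,:2].mean(0))[2][0]
        t=(top[:,:2]-top[:,:2].mean(0))@d
        print(c[i].round(),s[i,4],"mean",top.mean(0).round(4),"mid",(np.array(r[0])/1000).round(4),np.round(r[1]),"dir",np.degrees(np.arctan2(d[1],d[0])).round(1),"z",np.percentile(P[:,2],[5,50,95]).round(4))
    g=f["image"].max(2); Z=C[...,2]
    if n=="top":
        def rep(name,mask):
            P=C[mask]; r=cv2.minAreaRect((P[:,:2]*1000).astype(np.float32)); print(name,len(P),P.mean(0).round(4),np.round(r[0],1),np.round(r[1],1),round(r[2],1))
        v,u=np.mgrid[0:400,0:640]
        roi=lambda a,b,c,d:(u>=a)&(u<b)&(v>=c)&(v<d)
        rep("mat",roi(325,392,133,188)&(g<60)&(Z<.02)&(Z>.004))
        rep("knob",roi(480,520,175,215)&(Z>.268))
        rep("boomtop/post",roi(440,475,65,100)&(Z>.19))
        rep("shade",roi(455,520,165,225)&(Z>.16)&(Z<.3))
        bo=roi(450,490,90,170)&(Z>.15); rep("boom",bo)
        rep("base",roi(410,456,80,125)&(Z<.05)&(g<70))
        rep("jar",roi(380,408,203,230)&(Z>.05)); rep("backwall",roi(335,395,120,155)&(Z>.08))
E
```

```text
top
[308. 140.] 118 mean [0.6822 0.1219 0.0638] mid [0.6811 0.1225] [ 10. 108.] dir 160.4 z [0.0587 0.0635 0.0676]
[409. 178.] 114 mean [ 0.5764 -0.1728  0.0512] mid [ 0.5766 -0.1727] [  8. 109.] dir 160.5 z [0.0029 0.0512 0.0549]
[342. 201.] 162 mean [0.5058 0.0219 0.0722] mid [0.5061 0.0219] [138.  10.] dir -109.8 z [0.0678 0.0721 0.0765]
mat 1490 [ 0.63   -0.0224  0.012 ] [625.  -20.5] [157.7 111.7] 70.4
knob 102 [ 0.5128 -0.3176  0.3586] [ 493.7 -148.4] [ 22.3 432.1] 6.8
boomtop/post 360 [ 0.7883 -0.2523  0.2482] [ 621.9 -119.9] [ 64.8 491.1] 49.3
shade 1854 [ 0.5171 -0.3379  0.2158] [ 518.  -351.1] [120.8 122.6] 64.5
boom 537 [ 0.6796 -0.2864  0.2551] [ 625.8 -103.9] [222.5 422.2] 17.2
base 349 [ 0.8104 -0.2552  0.0192] [ 807.4 -252.8] [ 93.3 108.5] 72.2
jar 254 [ 0.4607 -0.1249  0.0795] [469.5 -44.6] [214.8  48.6] 83.8
backwall 270 [ 0.6799 -0.0404  0.1437] [576.4 -27.2] [145.1 264.4] 81.1
scene
[295. 232.] 248 mean [0.51   0.0215 0.0729] mid [0.5104 0.022 ] [141.  14.] dir -109.6 z [0.0683 0.0733 0.0764]
[376. 260.] 185 mean [0.6892 0.1205 0.0654] mid [0.6848 0.1226] [ 12. 111.] dir -19.3 z [0.0572 0.0657 0.0686]
[237. 293.] 198 mean [ 0.5837 -0.1743  0.0543] mid [ 0.6572 -0.2011] [ 12. 280.] dir -20.2 z [0.0499 0.0524 0.0548]
```

The walls start part-raised: front about 38°, left 31°, right 22°. The tray middle comes out at (.632, -.0227) with a yaw of -19.7°. I'm starting with the front wall and going in high over the lamp.

```bash
cat >> h.py <<'E'
from plant import robot
MID=np.array([.632,-.0227]); YAW=np.radians(-19.7)
ex=np.array([np.cos(YAW),np.sin(YAW)]); ey=np.array([-ex[1],ex[0]])
W={"front":(-ex,.062,YAW+np.pi/2),"left":(ey,.077,YAW),"right":(-ey,.077,YAW)}
DOWN=.004   # TCP below bar centre
def tcp(w,a,dz=-DOWN):
    o,h,_=W[w]; p=MID+o*(h+.09*np.cos(a)); return [p[0],p[1],.012+.09*np.sin(a)+dz]
def st(): s=robot.sense(); return round(s["t"],2),s["tcp_pos"].round(4),s["wrist_force"].round(1),round(s["opening"],3),round(s["gripper_force"],1)
def fold(w,a0,a1=np.pi/2):
    O=[np.pi,0,W[w][2]]
    robot.goto(tcp(w,a0,.12),O); robot.grip(.3,50)
    print("down",robot.move_straight(tcp(w,a0),.12,contact_N=12),st())
    robot.grip(0,50); print("gripped",st())
    for a in np.linspace(a0,a1,max(4,int((a1-a0)/.17)))[1:]: robot.move_straight(tcp(w,a),.09)
    print("up",st()); robot.grip(.3); robot.move_straight(tcp(w,a1,.10),.15); print("off",st())
def angles():
    for n in("top","scene"):
        f=robot.grab_frame(n); C=cloud(f); m=yellow(f)>0
        for w,(o,h,_) in W.items():
            d=(C[...,:2]-MID)@o; l=(C[...,:2]-MID)@np.array([-o[1],o[0]])
            P=m&(f["range_z"]>0)&(d>h-.05)&(d<h+.12)&(abs(l)<.06)&(C[...,2]<.125)&(C[...,2]>.01)
            if P.sum()>15: print(n,w,P.sum(),"d-h",round(np.median(d[P])-h,4),"ztop",np.percentile(C[P][:,2],[50,90]).round(4))
    return f
E
python3 - <<'E'
from h import *
p=robot.sense()["tcp_pos"]
O=[np.pi,0,W["front"][2]]
for w in W: print(w, [robot.inverse_kinematics(tcp(w,a,d),[np.pi,0,W[w][2]]) is not None for a,d in((.4,-.004),(.4,.12),(1.57,.1))])
robot.move_straight([p[0],p[1],.42],.25)
robot.goto([.50,.02,.40],O); print(st())
fold("front",.66)
f=angles(); print(st())
E
```

```text
front [True, True, True]
left [True, True, True]
right [True, True, True]
(3.33, array([0.5004, 0.0186, 0.3999]), array([-0.2, -0. ,  0.3]), 0.999, 0.0)
down False (5.97, array([0.5073, 0.0223, 0.0638]), array([-0.1, -0.3,  0.6]), 0.301, 0.0)
gripped (6.25, array([0.5064, 0.0225, 0.0637]), array([-3.5,  0.4,  3.8]), 0.115, 48.8)
up (7.75, array([ 0.575 , -0.0017,  0.0994]), array([-1.8, -0.2,  6.5]), 0.119, 50.3)
off (8.89, array([ 0.5729, -0.002 ,  0.2011]), array([ 0. , -0.2, -0.9]), 0.299, 0.0)
top front 41 d-h -0.0004 ztop [0.1058 0.1086]
top left 137 d-h 0.0752 ztop [0.0646 0.1033]
top right 95 d-h 0.0831 ztop [0.0511 0.0541]
scene front 225 d-h -0.0055 ztop [0.1072 0.1101]
scene left 259 d-h 0.0748 ztop [0.0665 0.1082]
scene right 267 d-h 0.0799 ztop [0.053  0.1078]
(8.99, array([ 0.5728, -0.002 ,  0.2007]), array([-0.4, -0. , -0.1]), 0.299, 0.0)
```

The front wall is upright. Next are the left and right walls.

Run:
```python
from h import *
fold("left",.54); fold("right",.40)
f=angles(); cv2.imwrite("pics/scene1.png",f["image"][:,:,::-1])
# lamp
f=robot.grab_frame("top"); np.savez("top1.npz",**f); C=cloud(f); Z=C[...,2]; v,u=np.mgrid[0:400,0:640]
roi=lambda a,b,c,d:(u>=a)&(u<b)&(v>=c)&(v<d)
for n,m in dict(knob=roi(480,520,175,215)&(Z>.272)&(Z<.29),post=roi(440,475,65,100)&(Z>.2)&(Z<.3),shade=roi(455,520,165,230)&(Z>.16)&(Z<.26),base=roi(405,460,80,130)&(Z<.03)&(Z>.008),boom=roi(450,490,100,165)&(Z>.2)&(Z<.3)).items():
    P=C[m]; (c,r)=cv2.minEnclosingCircle((P[:,:2]*1000).astype(np.float32)); print(n,len(P),np.median(P,0).round(4),np.round(c,1),round(r,1),np.percentile(Z[m],[5,95]).round(3))
print(st())
```

```text
down False (11.82, array([0.6847, 0.1227, 0.0553]), array([ 0.8, -0.1,  0.9]), 0.297, 0.0)
gripped (12.09, array([0.6848, 0.123 , 0.0554]), array([1.5, 2. , 3.8]), 0.115, 48.8)
up (13.88, array([0.6598, 0.0521, 0.1018]), array([-1. ,  2.9, 16.6]), 0.116, 51.8)
off (15.03, array([0.6572, 0.0496, 0.2009]), array([-0.7,  0.3, -1. ]), 0.297, 0.0)
down False (17.38, array([ 0.5788, -0.1734,  0.0438]), array([-0.5,  0.2,  0.2]), 0.299, 0.0)
gripped (17.66, array([ 0.5788, -0.1731,  0.0438]), array([1.1, 0.6, 0.7]), 0.118, 48.7)
up (19.57, array([ 0.6066, -0.0953,  0.1012]), array([-5.2, -1.4, 18.8]), 0.113, 52.8)
off (20.72, array([ 0.6053, -0.0952,  0.201 ]), array([-0.9, -1.3, -0.9]), 0.298, 0.0)
top front 189 d-h -0.001 ztop [0.1071 0.1103]
top left 177 d-h -0.0006 ztop [0.1067 0.1099]
top right 79 d-h -0.0013 ztop [0.1061 0.1106]
scene front 257 d-h -0.005 ztop [0.1074 0.1102]
scene left 267 d-h -0.0001 ztop [0.1084 0.1106]
scene right 258 d-h -0.0021 ztop [0.1083 0.1107]
knob 86 [ 0.5178 -0.3502  0.2801] [ 517.5 -351.8] 11.9 [0.275 0.283]
post 350 [ 0.7943 -0.2578  0.2387] [ 787.4 -262.2] 34.5 [0.209 0.244]
shade 1754 [ 0.5149 -0.3333  0.214 ] [ 526.4 -348.4] 71.0 [0.182 0.236]
base 829 [ 0.7977 -0.2511  0.0181] [ 803.4 -263.9] 61.5 [0.013 0.022]
boom 407 [ 0.6738 -0.299   0.2308] [ 674.5 -299.1] 87.0 [0.226 0.235]
(20.87, array([ 0.6053, -0.0952,  0.2006]), array([0. , 0.4, 0.6]), 0.298, 0.0)
```

View pics/scene1.png

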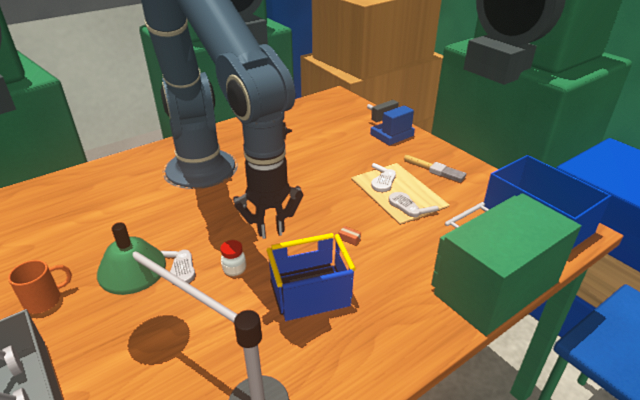

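All three walls stand upright, forming a closed box, and the stone, jar and irons are untouched. The knob is at (.5178,-.351) and the post at about (.8025,-.2565), so I'll swing the lamp from 198.4° to 126.1° about the post.

```bash
cat >> h.py <<'E'
POST=np.array([.8025,-.2565])
def knob(a,z=.254): return [POST[0]+.3*np.cos(a),POST[1]+.3*np.sin(a),z]
def lampmeas():
    f=robot.grab_frame("top"); C=cloud(f); Z=C[...,2]; d=np.linalg.norm(C[...,:2]-POST,axis=-1)
    h=cv2.cvtColor(f["image"],cv2.COLOR_RGB2HSV)
    m=(abs(d-.3)<.03)&(Z>.272)&(Z<.288)&(f["image"].max(2)<70)
    b=(d>.08)&(d<.22)&(Z>.222)&(Z<.24)
    for n,q in(("knob",m),("boom",b)):
        c=np.median(C[q],0); print(n,q.sum(),c.round(4),"ang",np.degrees(np.arctan2(*(c[:2]-POST)[::-1])).round(2))
    return f
E
python3 - <<'E'
from h import *
A0,A1=np.radians([198.4,126.1]); O=lambda a:[np.pi,0,a-np.pi]
p=robot.sense()["tcp_pos"]; robot.move_straight([p[0],p[1],.36],.25)
robot.goto(knob(A0,.36),O(A0)); robot.grip(.6,50)
print("contact",robot.move_straight(knob(A0),.12,contact_N=12),st())
robot.grip(0,50); print("gripped",st())
mx=0
for a in np.linspace(A0,A1,16)[1:]:
    robot.move_straight(knob(a),.1,attitude=O(a)); mx=max(mx,np.linalg.norm(robot.sense()["wrist_force"]))
print("there",st(),mx,robot.sense()["joint_pos"].round(2))
robot.grip(.6); robot.move_straight(knob(A1,.36),.15)
robot.goto([.45,-.25,.40],O(A1)); print(st())
f=lampmeas(); cv2.imwrite("pics/top2.png",f["image"][:,:,::-1])
f=angles(); cv2.imwrite("pics/scene2.png",f["image"][:,:,::-1])
E
```

```text
contact False (24.1, array([ 0.5184, -0.3515,  0.255 ]), array([ 0.9, -0.7, -0.4]), 0.602, 0.0)
gripped (24.46, array([ 0.5182, -0.3514,  0.255 ]), array([-0.1,  0.2,  2.7]), 0.267, 48.9)
there (30.46, array([ 0.627 , -0.0127,  0.255 ]), array([-1.4,  2.1,  6.6]), 0.27, 49.6) 9.730912721251313 [ 0.07  0.39 -0.16  1.63  0.07  1.13 -2.61]
(32.84, array([ 0.451 , -0.2486,  0.3995]), array([ 0.2,  0.5, -0.2]), 0.602, 0.0)
knob 73 [ 0.6249 -0.0149  0.2799] ang 126.32
boom 306 [ 0.713  -0.1361  0.231 ] ang 126.61
top front 155 d-h 0.0004 ztop [0.1066 0.1099]
top left 184 d-h -0.0008 ztop [0.1064 0.1102]
top right 177 d-h -0.0003 ztop [0.1065 0.11  ]
scene front 57 d-h -0.0054 ztop [0.1072 0.1097]
scene left 165 d-h 0.002 ztop [0.1087 0.1107]
scene right 210 d-h -0.0024 ztop [0.1083 0.1104]
```

View pics/scene2.png

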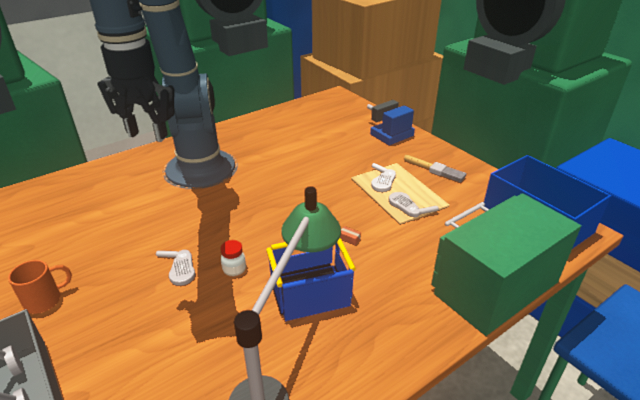

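View pics/top2.png

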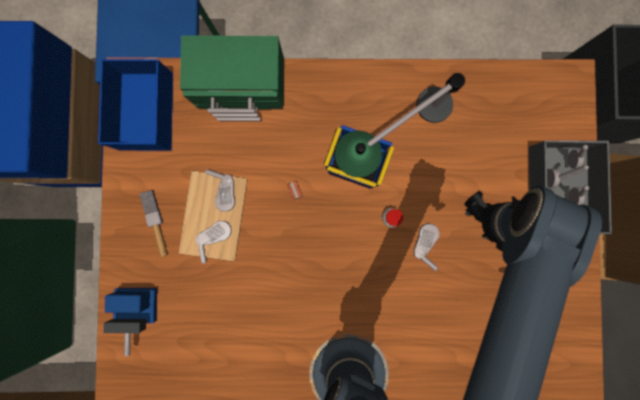

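Both views show the box closed, with the shade at (358,152) in the top view, over the tray. Its measured angle is 126.3°, against a target of 126.1°. The jar, stone and irons are where they were, and the arm is clear.

```bash
python3 -c "
from plant import robot
print(robot.close_job())"
```

```text
the job is handed in; nothing more can be done
None
```

I folded the three walls upright, then swung the lamp shade over the middle of the tray to within about 0.5° of the closest its arm allows. The irons, jar and stone look unmoved in the pictures, and the job was handed in at about 33 s.

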